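# Load a vial in the sample changer and index it under the measuring head

### The job

Put the capped sample vial that stands on the bench into the empty pocket at the sample changer's loading pointer and press it down gently, past the pocket's clips, until it is fully home on the stop. Then turn the turntable clockwise, seen from above, by exactly one click, so that this vial stands under the measuring head, and let go. Leave the other things on the bench alone; the glass must not be forced against the stop.

Things in the scene. Friction and masses are not known exactly. Their poses are not given: they have to be found in the camera images.
- vial_mid (a point): Centre (half-way up) of the loose sample vial: amber glass, 26 mm in diameter, tapered heel (21 mm across at the very foot, full width from 8.5 mm up), paper band, black screw cap 30 mm in diameter; 90 mm tall, 55 to 115 g. Its foot is 45 mm below this point; the cap spans 27 to 45 mm above it. z: along the vial to the cap.
- mouth (a point): Centre of the mouth of the empty pocket at the loading pointer (small raised arrowhead on the white base's rim); turns with the turntable, z up. Pocket: upright blue sleeve, bore 27.5 mm, 33 mm outside, 95 mm from the turning axis. Its stop stands on a height screw: home, the vial's foot is 24 to 44 mm below the mouth, differently each time and not reported: feel for it.
- clip (a point): One of two sprung steel clips in the pocket's wall (axis side and opposite), 12 mm below the mouth. They grip the glass: from about 15 mm depth of its foot the vial must be pushed, first with 7 to 12 N to spread them (to 20 mm depth), then with 3 to 8 N, until it stands hard on the stop. It does not sink by its weight, and stays where it is left.
- pad (a joint): Travel (m) of the rubber vial-sensing pad on top of the pocket's stop: 0 free, 0.002 fully down. It gives with 1 to 2 N over these 2 mm, then it is hard: the vial is home. The clips keep it there when it is let go. The vial may bear on it with at most 30 N.
- platter (a joint): Turntable angle, rad: 0 at the start, grows clockwise seen from above; it can turn either way. Blue, 236 mm in diameter, six pockets 60 degrees apart; three hold vials (clipped in), two more are empty. A spring click stop holds it every 1.047 rad: about 0.2 N m to leave a stop, less and less up to half-way (0.52 rad), then it is drawn by itself into the next stop.
- knob (a point): Centre of the turntable's black wing knob, on the turning axis, 124 mm above the bench: a bar 52 mm long (along this frame's x), 14 mm thick (y), 28 mm tall (14 mm above and below this point), on an 18 mm steel post. z up; turns with the turntable. The sleeves' mouths are 32 mm below this point, caps of loaded vials up to 34 mm above it.
- head: Grey measuring head, fixed to the white base; origin: window in its underside, 95 mm from the turning axis, 163 mm above the bench, at least 5 mm above the cap of a vial that is home. 48 mm wide, 34 mm tall, from 79 mm off the axis outwards; the column behind it, 145 to 195 mm off the axis, is 234 mm tall. z up, y from the axis to the column. One click clockwise brings the pocket here.
- jar: Bystander: short wide amber jar, 50 mm in diameter, 55 mm tall, black lid; origin at the centre of its foot. Leave alone.
- reagent: Bystander: amber reagent bottle, 54 mm in diameter, 125 mm tall, narrow neck with white cap; origin at the centre of its foot. Leave alone.
- beaker: Bystander: glass beaker, 60 mm in diameter, 85 mm tall; origin at the centre of its foot. Leave alone.
- dish: Bystander: clear covered dish, 94 mm in diameter, 17 mm tall; origin at the centre of its foot. Leave alone.
There are look-alikes about, which are no part of the job. Leave any pink look-alike of the part that bears vial_mid alone.

How it is judged:
By the outcome, as a careful person would: the job done as asked, in the order asked, and still so for the second after the job is handed in, with the robot touching nothing.
It also fails if it takes over 72 s, if anything falls off the work surface, if the arm or the gripper's body presses on something with over 40 N, if the wrist force passes 120 N, or if a joint passes its speed limit or range.

### The arm

A 6-joint arm with a two-finger parallel gripper is mounted at the origin on the work surface. World frame = base frame: x ahead of the robot, y to its left, z up, the work surface at z = 0. Lengths are in mm, angles in rad, forces in N, time in s.
With the tool pointing down it reaches from about 350 to 875 mm from the base axis. Payload 4.2 kg.
Tool frame: the origin (TCP) lies on the centre line of the jaws, within the pads' length; the fingertips stand 25 mm ahead of it and the grasp point (between the pads) lies 6 mm ahead of it; z points along the fingers, y is the direction in which the jaws open and shut (so a half turn about z gives the same grasp; the last joint's range is limited). The gripper opens to 85 mm and grips with 20 to 120 N. Pads are 22 mm wide; open, the fingers measure 114 mm over their backs; the gripper's body (76 mm by 85 mm) begins 54 mm behind the grasp point. The pads swing forward as they close: fully open they stand 13 mm farther back than shut.
Start: joints at [-0.998, 0.385, 0.008, 0, -1.194, -0.259], TCP at [192.937, -594.453, 256.312] pointing down, gripper open.
Joint ranges: [-3.14, 3.14], [-1.21, 2.06], [-1.07, 1.41], [-3.16, 2.05], [-2.99, -0.16], [-3.1, 3.1]. Speed limits (rad/s): [2.79, 2.79, 3.14, 3.14, 3.14, 3.14].

### API

Orientations are given as a unit quaternion [x, y, z, w].
In Python, from bench import arm gives the robot as it stands.
- The arm moves only by the tool drive_tool, never from a script. Its argument "plan" is a list of rows, each a list of 2 entries, a list of its own where there are three numbers: the shift along the tool's x, y, z in m, then the turn about the tool's z in degrees. A call has 1 to 12 rows; each row shifts and turns the commanded pose from where the row before left it, along the tool's axes as they then stand; what a row does not reach is not made up. A row lasts 1/8 s, in which the tool goes at most 62.5 mm and 10.7 degrees, less where a joint would pass 70% of its speed; a pose out of reach is approached as far as the arm can. A call with a gripper value outside its range is refused whole. "fingers" is the closure, from -1 (fully open) to 1 (shut), so that 0 is half open, set as the call begins (left out, the last holds). The fingers move at their own pace and stop on an object; the grip force is fixed at half the most. Time passes only in rows, so rows that do not move let the fingers close. It gives the time, the measured TCP pose, the force and the opening at its end, in the units of the state.
- arm.read_state(): the state, without advancing time (a new reading comes with each control period).
- arm.get_image(name): name is "side" or "top"; returns a dict with "image" (420x560x3 uint8, red, green, blue), "K" (3x3 intrinsics, pixels), "dist" ([k1, k2, p1, p2, k3] as OpenCV has them; the pictures are not rectified), "R" (3x3) and "t" (3): a world point X has camera coordinates R X + t. Camera axes: x right, y down, z forward; pixel columns grow to the right and rows downward; lengths in mm; the calibration is good to about 2 mm. A picture is of the moment at which its call begins. There is no depth.
- arm.job_done(): hands the job in, once; it reports no verdict.
The state is a dict: "clock": time; "joints": joint angles; "joint_vel": joint speeds; "joint_efforts": joint torques, N m; "position": TCP position; "ee_rot": TCP orientation; "contact_force": force on the tool from outside, world axes, zero at the start; "wrist_torque": the same for the moment, N m; "gripper_width": finger opening in mm.
Only numpy, scipy, OpenCV 4.12 (cv2) and the standard library are available. Lean on these libraries where they do the work, as an engineer would, in place of code of your own. Each camera call takes 0.05 s, during which the arm holds its last target.

## Working session

There is one attempt and no reset: what is moved stays moved. The work goes in short steps, Python scripts to look and compute and a tool call to move; the robot and the scene stay as the last step left them, time stands still between calls to the robot, and variables do not carry over. Pictures are saved under pics/ and viewed, and the job is handed in when it is done.

Besides the shell and the picture viewer there is one more tool, called by a JSON object that holds its "op" and its "data". drive_tool: Moves the arm, as the interface text tells. Its arguments: {"type":"object","properties":{"plan":{"type":"array"},"fingers":{"type":"number"}},"required":["plan"]}

```bash
mkdir -p pics; ls
python3 - <<'E'
from bench import arm
import cv2,pickle
s=arm.read_state();print({k:s[k] for k in ('clock','position','ee_rot','contact_force','gripper_width')})
d={}
for n in('side','top'):
    g=arm.get_image(n);d[n]=g;cv2.imwrite(f'pics/{n}0.png',g['image'][:,:,::-1])
    print(n,g['K'],g['dist'],g['R'],g['t'])
pickle.dump(d,open('im0.pkl','wb'))
E
```

```text
pics
{'clock': 0.0, 'position': array([ 192.7909362 , -593.95752983,  255.21577118]), 'ee_rot': array([-1.56165312e-01,  9.87730336e-01,  1.06569329e-03, -2.05138154e-04]), 'contact_force': array([-0.78776147, -0.62629512,  0.50876937]), 'gripper_width': 85.48488572770421}
side [[388.3035939    0.         282.25098581]
 [  0.         388.3035939  211.30803862]
 [  0.           0.           1.        ]] [-0.0292319  0.         0.         0.         0.       ] [[-0.97118155 -0.23833352 -0.00188148]
 [-0.18311116  0.75116346 -0.63421113]
 [ 0.15256707 -0.61558962 -0.77315762]] [521.25899616 154.51965887 822.19455595]
top [[482.1623413    0.         288.80759221]
 [  0.         482.1623413  218.11942213]
 [  0.           0.           1.        ]] [-0.0537844  0.         0.         0.         0.       ] [[ 1.32769610e-02 -9.99910507e-01  1.64348223e-03]
 [-9.96584671e-01 -1.33667364e-02 -8.14881848e-02]
 [ 8.15028601e-02 -5.55953745e-04 -9.96672953e-01]] [  21.48533349  534.92733135 1364.73627064]
```

View pics/side0.png

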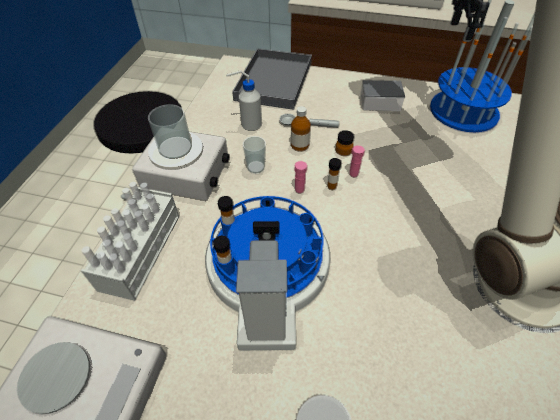

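View pics/top0.png

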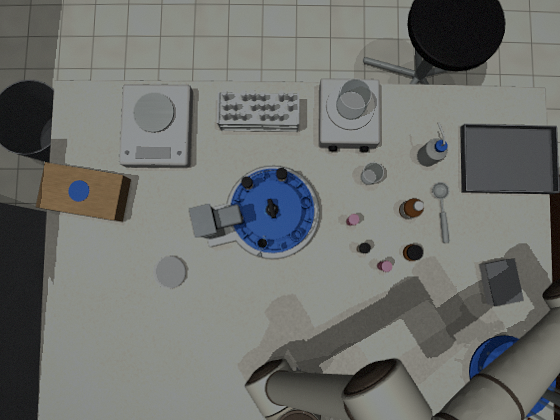

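Run:
```python
import cv2
a=cv2.imread('pics/top0.png')[155:265,185:325];cv2.imwrite('pics/t1.png',cv2.resize(a,None,fx=5,fy=5,interpolation=2))
a=cv2.imread('pics/side0.png')[180:355,190:345];cv2.imwrite('pics/s1.png',cv2.resize(a,None,fx=3.4,fy=3.4,interpolation=2))
a=cv2.imread('pics/top0.png')[190:290,330:450];b=cv2.imread('pics/side0.png')[110:210,270:390]
import numpy as np
cv2.imwrite('pics/v1.png',np.hstack([cv2.resize(x,(400,333),interpolation=2) for x in(a,b)]))
```

```text
(no output)
```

View pics/t1.png

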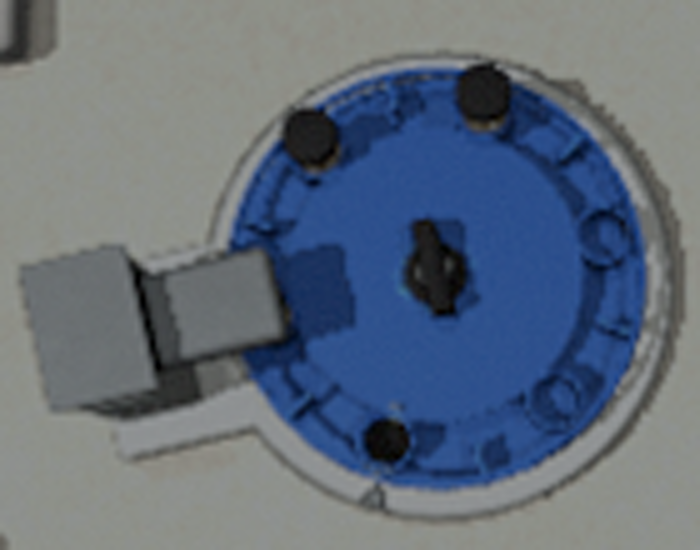

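View pics/s1.png

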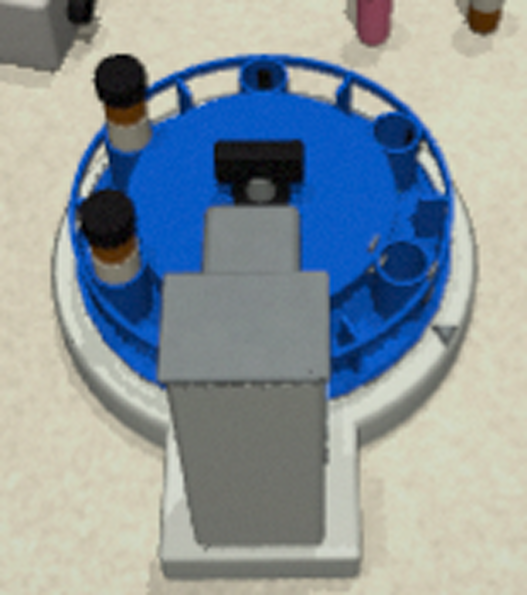

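View pics/v1.png

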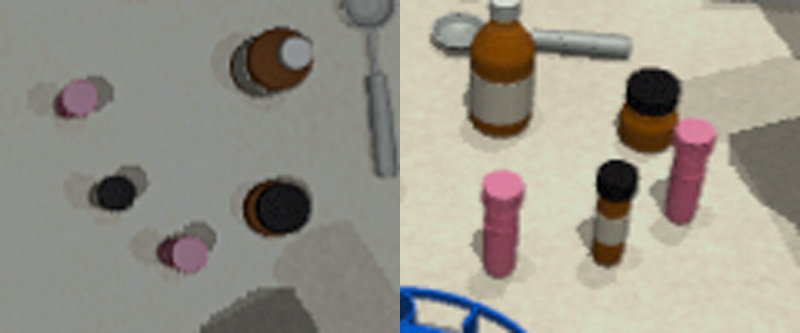

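```bash
cat > h.py <<'E'
import numpy as np,cv2,pickle
def ray(g,p):
    u=cv2.undistortPoints(np.array([[p]],float),g['K'],g['dist'])[0,0]
    R,t=g['R'],g['t'];d=R.T@np.array([*u,1.]);return -R.T@t,d/np.linalg.norm(d)
def plane(g,p,z):
    c,d=ray(g,p);return c+d*(z-c[2])/d[2]
def tri(gs,ps):
    A=0;b=0
    for g,p in zip(gs,ps):
        c,d=ray(g,p);M=np.eye(3)-np.outer(d,d);A=A+M;b=b+M@c
    X=np.linalg.solve(A,b);return X,[np.linalg.norm((np.eye(3)-np.outer(d,d))@(X-c)) for g,p in zip(gs,ps) for c,d in [ray(g,p)]]
def proj(g,X):
    return cv2.projectPoints(np.array([X],float),cv2.Rodrigues(g['R'])[0],g['t'],g['K'],g['dist'])[0][0,0]
def blobs(img,m,roi,mn=15):
    x0,y0,x1,y1=roi;mm=np.zeros(m.shape,np.uint8);mm[y0:y1,x0:x1]=m[y0:y1,x0:x1]
    n,l,s,c=cv2.connectedComponentsWithStats(mm);return [(s[i].tolist(),c[i].round(2).tolist()) for i in range(1,n) if s[i,4]>=mn]
E
python3 - <<'E'
from h import *
d=pickle.load(open('im0.pkl','rb'));T,S=d['top'],d['side']
for n,g,roi in(('top',T,(235,160,440,275)),('side',S,(190,125,360,275))):
    im=g['image'];m=(im.max(2)<45).astype(np.uint8)
    print(n);[print(b) for b in blobs(im,m,roi)]
    h=cv2.cvtColor(im,cv2.COLOR_RGB2HSV);m=cv2.inRange(h,(105,130,70),(125,255,255))
    print('blue',blobs(im,m,(185,150,345,300),1000))
    if n=='top':
        cs,_=cv2.findContours(m[150:270,200:330],cv2.RETR_EXTERNAL,cv2.CHAIN_APPROX_NONE);c=max(cs,key=len)+np.array([200,150]);hh=cv2.convexHull(c);print(cv2.fitEllipse(hh),cv2.minEnclosingCircle(c))
E
```

```text
top
([277, 168, 10, 12, 99], [281.46, 173.43])
([242, 177, 11, 12, 100], [246.85, 182.05])
([266, 199, 12, 19, 138], [271.79, 208.51])
([258, 239, 9, 8, 59], [261.85, 242.64])
([359, 243, 12, 10, 95], [364.33, 247.63])
([406, 245, 17, 15, 200], [414.16, 252.04])
blue [([231, 169, 83, 84, 4699], [274.18, 211.27])]
((272.07611083984375, 210.18453979492188), (83.0600357055664, 83.72237396240234), 156.81007385253906) ((271.958251953125, 210.23179626464844), 41.98680877685547)
side
([338, 131, 16, 14, 184], [345.22, 137.59])
([222, 153, 7, 10, 59], [224.95, 157.71])
([329, 158, 12, 13, 126], [334.53, 164.16])
([210, 177, 8, 10, 66], [213.18, 181.5])
([218, 196, 15, 16, 186], [224.9, 203.67])
([266, 201, 4, 5, 19], [267.42, 202.89])
([253, 222, 26, 18, 345], [265.77, 228.7])
([213, 236, 16, 17, 217], [221.04, 244.14])
blue [([210, 196, 113, 101, 5309], [272.94, 242.57])]
```

Run:
```python
from h import *
d=pickle.load(open('im0.pkl','rb'));T,S=d['top'],d['side']
print('knob',tri([T,S],[(271.8,208.5),(265.8,228.7)]))
print('knob plane',plane(T,(271.8,208.5),131))
print('rim c',[plane(T,(272,210.2),z).round(1) for z in(70,92)])
print('capvial mid z~85',plane(T,(364.33,247.63),84), tri([T,S],[(364.33,247.63),(334.5,164.2)]))
print('mouth dark', plane(T,(261.85,242.64),60),plane(T,(261.85,242.64),92))
# side mouth approx
p=(190+403/3.4,180+263/3.4);print(p,plane(S,p,92))
for n in [(281.46,173.43),(246.85,182.05)]: print('loaded',plane(T,n,140))
for n in [(605,238),(555,400)]: print('empty',plane(T,(185+n[0]/5,155+n[1]/5),92))
print('pointer',plane(T,(185+374/5,155+495/5),20))
for n in [(353.5,218.5),(385.5,266)]: print('pink',plane(T,n,95))
print('headtop',plane(T,(185+225/5,155+300/5),197), 'col',plane(T,(185+88/5,155+328/5),234))
g=S;a=g['image'][225:290,285:335];cv2.imwrite('pics/m1.png',cv2.resize(a,None,fx=9,fy=9,interpolation=2)[:,:,::-1])
a=T['image'][225:265,240:300];cv2.imwrite('pics/m2.png',cv2.resize(a,None,fx=12,fy=12,interpolation=2)[:,:,::-1])
```

```text
knob (array([551.84910391,  74.56605   , 118.32918985]), [np.float64(0.09821967633937534), np.float64(0.09821967633923395)])
knob plane [550.66137348  74.13767084 131.        ]
rim c [array([552.1,  75.6,  70. ]), array([550. ,  74.9,  92. ])]
capvial mid z~85 [ 451.23360037 -179.14211052   84.        ] (array([ 450.86349262, -179.70156527,   80.58001234]), [np.float64(0.44729068330450933), np.float64(0.4472906833045485)])
mouth dark [461.94562448 102.80994417  60.        ] [460.98448391 101.06158243  92.        ]
(308.52941176470586, 257.3529411764706) [458.38330998 103.33621866  92.        ]
loaded [643.52529525  49.74267907 140.        ]
loaded [619.24064231 141.03014939 140.        ]
empty [572.10468344 -17.83078768  92.        ]
empty [483.01576358   8.47162697  92.        ]
pointer [430.5614552  110.29836894  20.        ]
pink [ 529.9327185  -147.71772619   95.        ]
pink [ 401.96185165 -235.04348515   95.        ]
headtop [526.15206881 176.65221045 197.        ] col [508.36052534 238.69538694 234.        ]
```

View pics/m1.png

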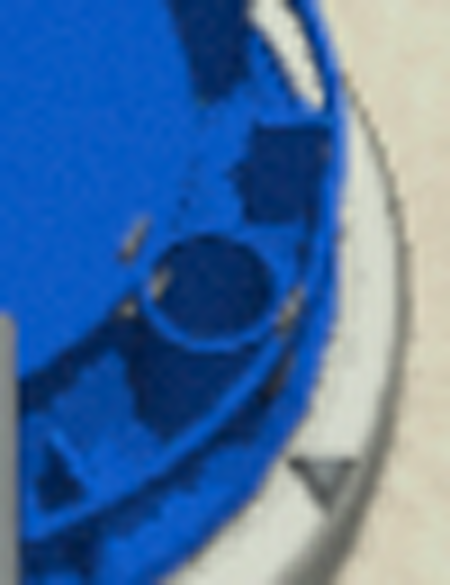

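View pics/m2.png

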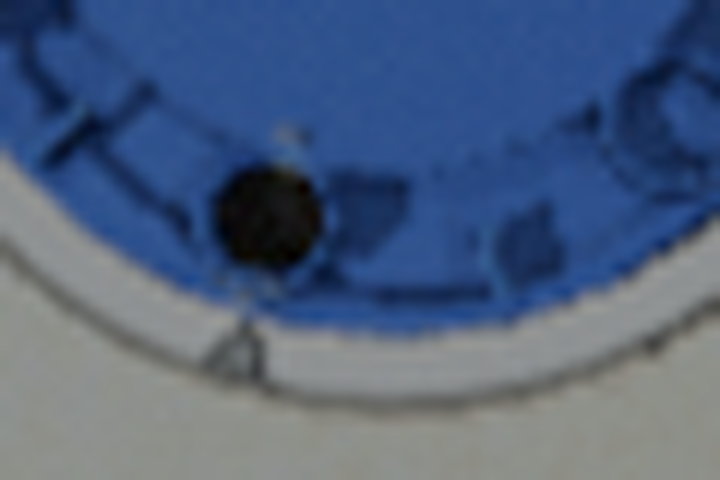

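Run:
```python
from h import *
d=pickle.load(open('im0.pkl','rb'));T,S=d['top'],d['side']
for p,z in [((470,90),80),((508,5),250),((462,30),250),((468,0),250)]: print(p,plane(S,p,z).round())
print(proj(S,(193,-594,235)),proj(T,(193,-594,235)))
from scipy.spatial.transform import Rotation as R
from bench import arm
s=arm.read_state();M=R.from_quat(s['ee_rot']).as_matrix();print(M.round(4))
print(M.T@(np.array([451,-179.4,240])-s['position']))
a=np.hstack([cv2.resize(S['image'][0:150,410:560],(400,400)),cv2.resize(T['image'][270:420,410:560],(400,400))])[:,:,::-1];cv2.imwrite('pics/r1.png',a)
```

```text
(470, 90) [ 108. -591.   80.]
(508, 5) [  45. -795.  250.]
(462, 30) [ 188. -593.  250.]
(468, 0) [ 159. -798.  250.]
[458.13920721  35.01149519] [543.61432975 354.66471274]
[[-9.512e-01 -3.086e-01 -7.000e-04]
 [-3.086e-01  9.512e-01  1.800e-03]
 [ 1.000e-04  1.900e-03 -1.000e+00]]
[-373.53468894  314.68526069   15.90143652]
```

View pics/r1.png

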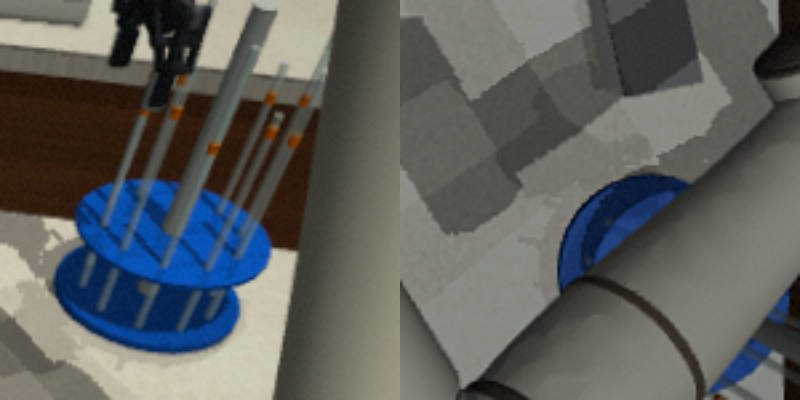

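Run:
```python
from h import *
d=pickle.load(open('im0.pkl','rb'));T,S=d['top'],d['side']
b=plane(S,(476,87),80)
for z in(80,150,200,250,300): print(z,b[:2].round(),proj(S,(b[0],b[1],z)).round(1))
for z in (0,80): print(plane(T,(469,368),z),plane(T,(495,336),z), plane(S,(431,103),z),plane(S,(511,86),z))
```

```text
80 [  89. -612.] [476.  87.]
150 [  89. -612.] [485.1  65.6]
200 [  89. -612.] [492.2  49. ]
250 [  89. -612.] [499.7  31.3]
300 [  89. -612.] [507.7  12.3]
[ 109.21997317 -497.35235588    0.        ] [ 200.96782127 -574.68470414    0.        ] [ 198.80079067 -618.18270254    0.        ] [ -67.25956896 -786.59135065    0.        ]
[ 127.02172339 -467.3330803    80.        ] [ 213.54084534 -540.25824431   80.        ] [ 221.70002696 -494.86321428   80.        ] [ -15.38816952 -644.9333063    80.        ]
```

{"op": "drive_tool", "data": {"plan": [[[-0.03,0,0],0],[[-0.05,0,0],0],[[-0.055,0,0],0],[[-0.05,0.02,0],0],[[-0.04,0.035,0],0],[[-0.04,0.04,0],0],[[-0.04,0.045,0],0],[[-0.03,0.05,0],0],[[-0.02,0.05,0],0],[[-0.0185,0.045,0.01],0],[[0,0.03,0.006],0],[[0,0,0],0]]}}

```text
clock: 1.6
position: [450.1, -178.0, 239.8]
ee_rot: [-0.158, 0.987, 0.0, -0.001]
contact_force: [0.7, -0.5, -0.6]
gripper_width: 85.6
```

```bash
cat > look.py <<'E'
import sys
from h import *
from bench import arm
from scipy.spatial.transform import Rotation as R
n=sys.argv[1];d={}
for k in('side','top'):
    d[k]=arm.get_image(k)
pickle.dump(d,open(n+'.pkl','wb'))
s=arm.read_state();M=R.from_quat(s['ee_rot']).as_matrix()
print(s['clock'],s['position'].round(1),M.round(3)[:2,:2].tolist(),s['contact_force'].round(1),s['joints'].round(2),s['gripper_width'])
E
python3 look.py a1
python3 - <<'E'
from h import *
d=pickle.load(open('a1.pkl','rb'))
a=np.hstack([cv2.resize(d['side']['image'][60:260,220:420],(400,400)),cv2.resize(d['top']['image'][150:300,290:440],(400,400))])[:,:,::-1];cv2.imwrite('pics/a1.png',a)
E
```

```text
1.7 [ 451.2 -179.6  240.4] [[-0.951, -0.309], [-0.309, 0.951]] [ 0.6 -0.2 -0.2] [-0.04  0.16 -0.35  0.   -1.06 -1.21] 85.43346109360806
```

View pics/a1.png

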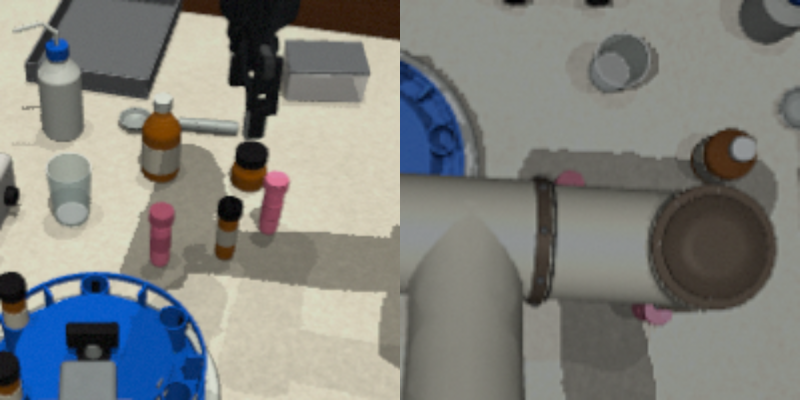

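Run:
```python
from h import *
d=pickle.load(open('a1.pkl','rb'))
M=np.array([[-.951,-.309],[-.309,.951]])
for s in(-1,1):
    xy=np.array([451.2,-179.6])+M[:,1]*s*46
    for z in(228,222):print(s,z,proj(d['side'],[*xy,z]))
cv2.imwrite('pics/a2.png',cv2.resize(d['side']['image'][40:150,310:400],None,fx=6,fy=6)[:,:,::-1])
```

```text
-1 228 [337.55889424 101.16637377]
-1 222 [337.27108052 103.46478903]
1 228 [344.93890153 127.53358201]
1 222 [344.58646188 129.85312391]
```

View pics/a2.png

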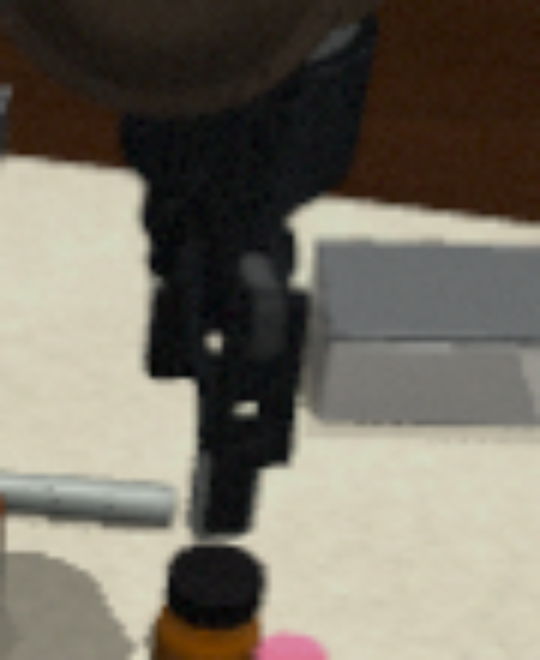

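{"op": "drive_tool", "data": {"plan": [[[0,0,0.03],0],[[0,0,0.045],0],[[0,0,0.04],0],[[0,0,0.025],0],[[0,0,0.0135],0],[[0,0,0],0],[[0,0,0],0]]}}

```text
clock: 2.58
position: [451.9, -179.9, 87.8]
ee_rot: [-0.156, 0.988, -0.0, 0.001]
contact_force: [0.2, 0.2, -0.2]
gripper_width: 85.6
```

{"op": "drive_tool", "data": {"plan": [[[0,0,0],0],[[0,0,0],0],[[0,0,0],0],[[0,0,0],0],[[0,0,0],0],[[0,0,0],0]], "fingers": 1}}

```text
clock: 3.32
position: [451.3, -179.5, 87.4]
ee_rot: [-0.156, 0.988, -0.0, 0.0]
contact_force: [-0.9, 0.9, 5.8]
gripper_width: 28.3
```

{"op": "drive_tool", "data": {"plan": [[[0,0,0],0],[[0,0,0],0],[[0,0,0],0]]}}

```text
clock: 3.7
position: [451.4, -179.6, 87.4]
ee_rot: [-0.156, 0.988, -0.0, 0.0]
contact_force: [-1.2, 0.1, 6.1]
gripper_width: 28.2
```

```bash
python3 look.py b1
python3 - <<'E'
from h import *
d=pickle.load(open('b1.pkl','rb'))
cv2.imwrite('pics/b1.png',cv2.resize(d['side']['image'][110:210,280:390],None,fx=6,fy=6,interpolation=2)[:,:,::-1])
E
```

```text
3.8 [ 451.4 -179.6   87.4] [[-0.951, -0.309], [-0.309, 0.951]] [-0.8  0.7  5.7] [-0.04  0.35 -0.55  0.   -0.67 -1.21] 28.103100551886605
```

View pics/b1.png

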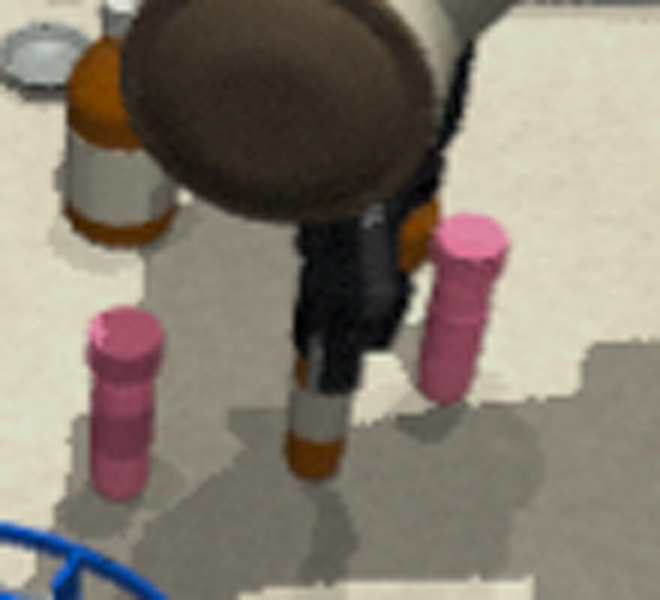

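{"op": "drive_tool", "data": {"plan": [[[0,0,-0.01],0],[[0,0,-0.025],0],[[0,0,-0.035],0],[[0,0,-0.03],0],[[0,0,-0.015],0],[[0,0,0],0]]}}

```text
clock: 4.55
position: [451.3, -179.6, 202.9]
ee_rot: [-0.156, 0.988, -0.0, 0.001]
contact_force: [-0.5, -0.9, -0.8]
gripper_width: 28.2
```

{"op": "drive_tool", "data": {"plan": [[[-0.005,0.015,0],0],[[-0.01,0.03,0],0],[[-0.015,0.04,0],0],[[-0.015,0.04,0],0],[[-0.015,0.04,0],0],[[-0.015,0.04,0],0],[[-0.012,0.035,0],0],[[-0.0052,0.017,0],0],[[-0.003,0.0082,0],0],[[0,0,0],0],[[0,0,0],0]]}}

```text
clock: 5.92
position: [459.5, 101.3, 201.7]
ee_rot: [-0.156, 0.988, -0.0, -0.0]
contact_force: [0.3, -0.6, -0.9]
gripper_width: 28.1
```

```bash
python3 look.py c1
python3 - <<'E'
from h import *
d=pickle.load(open('c1.pkl','rb'))
cv2.imwrite('pics/c1.png',cv2.resize(d['side']['image'][170:310,240:370],None,fx=4.2,fy=4.2,interpolation=2)[:,:,::-1])
cv2.imwrite('pics/c2.png',d['top']['image'][:,:,::-1])
E
```

```text
6.025 [459.6 101.3 201.8] [[-0.952, -0.307], [-0.307, 0.952]] [ 0.4  0.9 -0.2] [ 0.56  0.17 -0.44 -0.   -0.96 -1.82] 28.17415634878775
```

View pics/c1.png

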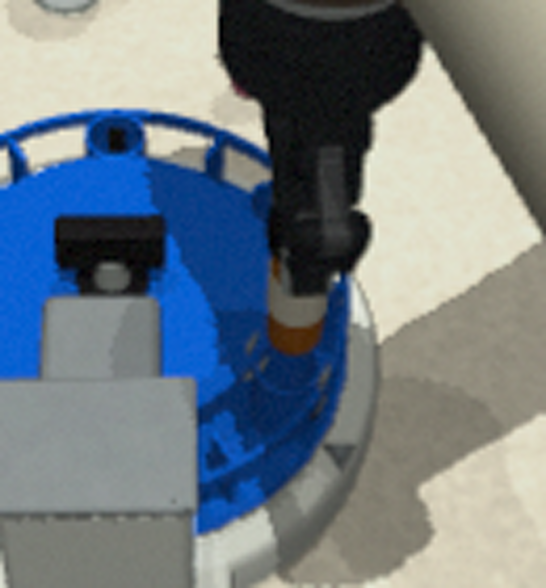

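View pics/c2.png

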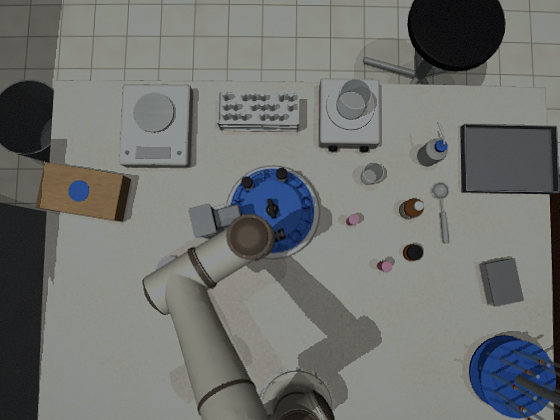

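Run:
```python
from h import *
d=pickle.load(open('c1.pkl','rb'));S=d['side'];im=S['image']
h=cv2.cvtColor(im,cv2.COLOR_RGB2HSV)
m=((h[...,0]<22)&(h[...,1]>110)&(h[...,2]>50)).astype(np.uint8)
print(blobs(im,m,(295,225,330,265),8))
for r in range(238,258): 
    c=np.where(m[r,295:330])[0]+295; print(r,(c.min(),c.max(),(c.min()+c.max())/2) if len(c) else None)
for mx,my in((451,-179.4),): pass
for z in(112,114,116):
    v=np.array([460,101.5]);print(z,proj(S,[*v,z]).round(1),[proj(S,[v[0]+a,v[1]+b,z]).round(1).tolist() for a,b in((10.5,0),(-10.5,0),(0,10.5))], plane(S,(310.5,252.4),z).round(1))
```

```text
[([305, 232, 2, 4, 8], [305.5, 233.5]), ([304, 245, 13, 9, 70], [309.29, 249.61])]
238 None
239 None
240 None
241 None
242 None
243 None
244 None
245 (np.int64(304), np.int64(304), np.float64(304.0))
246 (np.int64(304), np.int64(316), np.float64(310.0))
247 (np.int64(304), np.int64(315), np.float64(309.5))
248 (np.int64(304), np.int64(315), np.float64(309.5))
249 (np.int64(304), np.int64(315), np.float64(309.5))
250 (np.int64(304), np.int64(315), np.float64(309.5))
251 (np.int64(305), np.int64(314), np.float64(309.5))
252 (np.int64(306), np.int64(313), np.float64(309.5))
253 (np.int64(307), np.int64(312), np.float64(309.5))
254 None
255 None
256 None
257 None
112 [308.4 250.7] [[303.1, 249.6], [313.8, 251.8], [307.3, 255.2]] [455.4 104.3 112. ]
114 [308.5 250.2] [[303.1, 249.1], [313.9, 251.2], [307.4, 254.7]] [455.2 105.6 114. ]
116 [308.5 249.6] [[303.1, 248.5], [313.9, 250.7], [307.4, 254.1]] [455.1 106.9 116. ]
```

Run:
```python
from h import *
d=pickle.load(open('im0.pkl','rb'));S=d['side'];im=S['image'];T=d['top']
h=cv2.cvtColor(im,cv2.COLOR_RGB2HSV)
m=((h[...,0]<22)&(h[...,1]>110)&(h[...,2]>50)).astype(np.uint8)
for r in range(180,193):
    c=np.where(m[r,318:348])[0]+318; print(r,(c.min(),c.max(),(c.min()+c.max())/2) if len(c) else None)
for p in((450.9,-179.4),):
    print([proj(S,[p[0]+a,p[1]+b,0]).round(1).tolist() for a,b in((0,0),(10.5,0),(-10.5,0),(0,10.5))])
# mouth dark interior
x0,y0,x1,y1=295,245,325,270
sub=h[y0:y1,x0:x1,2];print(sub[3:22])
dk=((h[...,0]>100)&(h[...,2]<120)).astype(np.uint8)
for b in blobs(im,dk,(x0,y0,x1,y1),20): print(b)
p=(459.9,102.1)
for r in(13.75,16.5): print([proj(S,[p[0]+a*r,p[1]+b*r,92]).round(1).tolist() for a,b in((0,0),(1,0),(-1,0),(0,1),(0,-1))])
```

```text
180 None
181 None
182 (np.int64(328), np.int64(328), np.float64(328.0))
183 (np.int64(328), np.int64(336), np.float64(332.0))
184 (np.int64(328), np.int64(336), np.float64(332.0))
185 (np.int64(328), np.int64(336), np.float64(332.0))
186 (np.int64(328), np.int64(335), np.float64(331.5))
187 (np.int64(328), np.int64(335), np.float64(331.5))
188 (np.int64(329), np.int64(334), np.float64(331.5))
189 (np.int64(331), np.int64(332), np.float64(331.5))
190 None
191 None
192 None
[[331.1, 187.0], [327.1, 186.3], [335.2, 187.7], [330.5, 189.9]]
[[194 193 193 195 195 193 190 194 192 182 165 179 179 184 193 195 176  91
   99 102  99 100 103 107  85 132 193 193 204 214]
 [192 192 194 194 191 173 163 194 185 164 181 181 185 189 195 194 176 116
  108 117 105 112 122 135  95 141 192 191 193 205]
 [195 194 195 191 178 136 155 193 184 160 178 178 184 181 180 180 173 176
  172 169 168 169 169 154 112 159 192 177 170 205]
 [194 193 196 187 154 112 171 193 187 177 151 118  91  87 107 136 170 183
  176 172 172 168 166 145 134 194 181 147 176 205]
 [194 196 190 165 110 134 192 187 155  83  98 102 102  99 
[... 1408 characters left out ...]
 108 157 181 187 175 200 198 205]
 [ 91 121 144  99  75  68  80  84  91  94  94  98 101 103  99 104 101 104
  133 177 168 100 115 177 194 188 184 198 200 203]
 [121 156 155 142  75  72  80  87  92  96  98 100 100 101 104 104 101 123
  166 173 118  83 130 177 191 177 178 200 203 207]
 [155 152 154 138  77  74  78  88  90  96  98  99  99 101 100 104 118 162
  184 142  75  89 151 176 189 173 199 205 216 217]]
([311, 245, 9, 6, 40], [315.38, 246.92])
([302, 251, 13, 11, 116], [308.16, 256.14])
([295, 258, 19, 12, 107], [302.95, 264.64])
[[307.9, 256.7], [301.0, 255.3], [314.8, 258.1], [306.5, 262.5], [309.3, 251.0]]
[[307.9, 256.7], [299.6, 255.0], [316.2, 258.4], [306.2, 263.7], [309.5, 249.8]]
```

{"op": "drive_tool", "data": {"plan": [[[-0.002,0,0.003],0],[[0,0,0.006],0],[[0,0,0.006],0],[[0,0,0.005],0],[[0,0,0.004],0],[[0,0,0.003],0],[[0,0,0.003],0],[[0,0,0],0]]}}

```text
clock: 7.02
position: [461.5, 102.7, 171.6]
ee_rot: [-0.156, 0.988, -0.0, -0.0]
contact_force: [0.4, -0.3, -1.4]
gripper_width: 27.8
```

```bash
python3 look.py c3
python3 - <<'E'
from h import *
d=pickle.load(open('c3.pkl','rb'))
cv2.imwrite('pics/c3.png',cv2.resize(d['side']['image'][200:300,260:350],None,fx=6,fy=6,interpolation=2)[:,:,::-1])
E
```

```text
7.125 [461.6 102.7 171.9] [[-0.951, -0.309], [-0.309, 0.951]] [-0.6 -0.5 -0.5] [ 0.56  0.21 -0.48  0.   -0.88 -1.82] 28.41517442318306
```

View pics/c3.png

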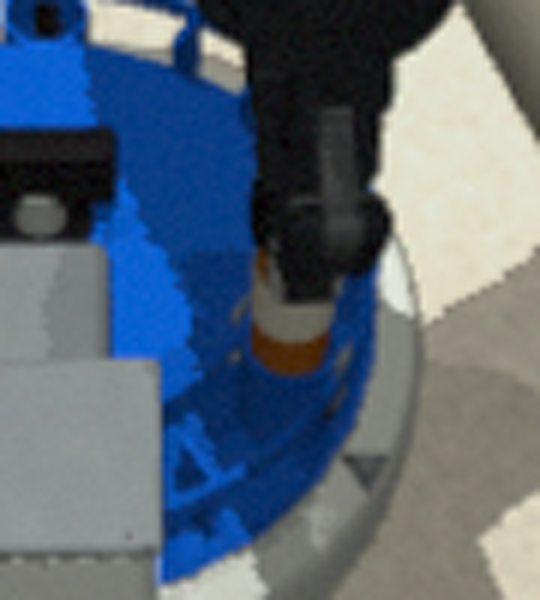

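{"op": "drive_tool", "data": {"plan": [[[0,0,0.001],0],[[0,0,0.001],0],[[0,0,0.001],0],[[0,0,0.001],0],[[0,0,0.001],0],[[0,0,0],0]]}}

```text
clock: 7.88
position: [461.5, 102.7, 166.7]
ee_rot: [-0.156, 0.988, -0.0, -0.0]
contact_force: [-0.4, -1.3, -0.8]
gripper_width: 28.2
```

{"op": "drive_tool", "data": {"plan": [[[0,0,0.001],0],[[0,0,0.001],0],[[0,0,0.001],0],[[0,0,0.001],0],[[0,0,0],0]]}}

```text
clock: 8.5
position: [461.7, 102.8, 163.0]
ee_rot: [-0.156, 0.988, 0.0, 0.0]
contact_force: [-0.4, 0.2, 2.7]
gripper_width: 28.1
```

{"op": "drive_tool", "data": {"plan": [[[0,0,0.001],0],[[0,0,0.001],0],[[0,0,0],0]]}}

```text
clock: 8.88
position: [461.7, 102.8, 161.0]
ee_rot: [-0.156, 0.988, 0.0, 0.0]
contact_force: [-0.9, 0.2, 3.7]
gripper_width: 28.1
```

{"op": "drive_tool", "data": {"plan": [[[0,0,0.001],0],[[0,0,0.001],0],[[0,0,0],0]]}}

```text
clock: 9.25
position: [462.1, 102.9, 159.5]
ee_rot: [-0.157, 0.988, 0.0, 0.001]
contact_force: [-0.7, -0.5, 5.7]
gripper_width: 28.6
```

{"op": "drive_tool", "data": {"plan": [[[0,0,0.001],0],[[0,0,0],0]]}}

```text
clock: 9.5
position: [462.1, 102.9, 158.5]
ee_rot: [-0.157, 0.988, 0.0, 0.001]
contact_force: [-0.4, -0.7, 6.4]
gripper_width: 28.3
```

{"op": "drive_tool", "data": {"plan": [[[0,0,0.001],0],[[0,0,0],0]]}}

```text
clock: 9.75
position: [461.9, 102.8, 157.2]
ee_rot: [-0.156, 0.988, 0.0, 0.001]
contact_force: [-0.0, -0.2, 5.3]
gripper_width: 28.1
```

{"op": "drive_tool", "data": {"plan": [[[0,0,0.001],0],[[0,0,0],0]]}}

```text
clock: 10.0
position: [462.1, 102.9, 156.4]
ee_rot: [-0.156, 0.988, 0.0, 0.001]
contact_force: [-0.3, 0.3, 5.6]
gripper_width: 28.1
```

{"op": "drive_tool", "data": {"plan": [[[0,0,0.001],0],[[0,0,0],0]]}}

```text
clock: 10.25
position: [461.9, 102.8, 155.2]
ee_rot: [-0.156, 0.988, 0.0, 0.001]
contact_force: [-0.5, -1.0, 5.3]
gripper_width: 28.1
```

{"op": "drive_tool", "data": {"plan": [[[0,0,0.001],0],[[0,0,0],0]]}}

```text
clock: 10.5
position: [461.9, 102.8, 154.3]
ee_rot: [-0.156, 0.988, 0.0, 0.001]
contact_force: [-1.3, -0.7, 6.2]
gripper_width: 28.0
```

{"op": "drive_tool", "data": {"plan": [[[0,0,0.001],0],[[0,0,0],0]]}}

```text
clock: 10.75
position: [462.0, 102.9, 153.2]
ee_rot: [-0.156, 0.988, 0.0, 0.001]
contact_force: [-0.1, -0.1, 5.5]
gripper_width: 28.0
```

{"op": "drive_tool", "data": {"plan": [[[0,0,0.001],0],[[0,0,0],0]]}}

```text
clock: 11.0
position: [461.8, 102.8, 152.0]
ee_rot: [-0.156, 0.988, 0.0, 0.0]
contact_force: [0.5, 0.2, 5.6]
gripper_width: 27.9
```

{"op": "drive_tool", "data": {"plan": [[[0,0,0.001],0],[[0,0,0],0]]}}

```text
clock: 11.25
position: [462.0, 102.8, 151.2]
ee_rot: [-0.156, 0.988, 0.0, 0.001]
contact_force: [-0.8, 0.6, 5.9]
gripper_width: 28.0
```

{"op": "drive_tool", "data": {"plan": [[[0,0,0.001],0],[[0,0,0],0]]}}

```text
clock: 11.5
position: [461.8, 102.8, 150.0]
ee_rot: [-0.156, 0.988, 0.0, 0.0]
contact_force: [-1.5, -0.1, 5.1]
gripper_width: 28.2
```

{"op": "drive_tool", "data": {"plan": [[[0,0,0.001],0],[[0,0,0],0]]}}

```text
clock: 11.75
position: [461.9, 102.8, 149.2]
ee_rot: [-0.156, 0.988, 0.0, 0.0]
contact_force: [-0.8, -0.2, 5.4]
gripper_width: 28.3
```

{"op": "drive_tool", "data": {"plan": [[[0,0,0.001],0],[[0,0,0],0]]}}

```text
clock: 12.0
position: [461.8, 102.8, 148.0]
ee_rot: [-0.156, 0.988, 0.0, 0.0]
contact_force: [-1.1, 0.0, 5.0]
gripper_width: 28.3
```

{"op": "drive_tool", "data": {"plan": [[[0,0,0.001],0],[[0,0,0],0]]}}

```text
clock: 12.25
position: [461.9, 102.8, 147.2]
ee_rot: [-0.156, 0.988, 0.0, 0.0]
contact_force: [-0.9, -0.4, 5.6]
gripper_width: 27.7
```

{"op": "drive_tool", "data": {"plan": [[[0,0,0.001],0],[[0,0,0],0]]}}

```text
clock: 12.5
position: [461.8, 102.8, 146.0]
ee_rot: [-0.156, 0.988, 0.0, 0.0]
contact_force: [-1.1, 0.2, 5.1]
gripper_width: 28.4
```

{"op": "drive_tool", "data": {"plan": [[[0,0,0.001],0],[[0,0,0],0]]}}

```text
clock: 12.75
position: [461.8, 102.8, 145.1]
ee_rot: [-0.156, 0.988, -0.0, 0.0]
contact_force: [-0.2, -0.3, 6.2]
gripper_width: 28.2
```

{"op": "drive_tool", "data": {"plan": [[[0,0,0.001],0],[[0,0,0],0]]}}

```text
clock: 13.0
position: [461.8, 102.8, 144.0]
ee_rot: [-0.156, 0.988, 0.0, 0.0]
contact_force: [0.7, 0.1, 4.3]
gripper_width: 28.3
```

{"op": "drive_tool", "data": {"plan": [[[0,0,0.001],0],[[0,0,0],0]]}}

```text
clock: 13.25
position: [461.7, 102.7, 142.9]
ee_rot: [-0.156, 0.988, 0.0, 0.0]
contact_force: [-1.0, 0.7, 4.6]
gripper_width: 28.4
```

```bash
python3 look.py c4
python3 - <<'E'
from h import *
d=pickle.load(open('c4.pkl','rb'))
cv2.imwrite('pics/c4.png',cv2.resize(d['side']['image'][200:300,260:350],None,fx=6,fy=6,interpolation=2)[:,:,::-1])
E
```

```text
13.35 [461.6 102.7 142.8] [[-0.951, -0.309], [-0.309, 0.951]] [ 0.  -0.1  4.5] [ 0.56  0.25 -0.51  0.   -0.81 -1.82] 28.346651481758183
```

View pics/c4.png

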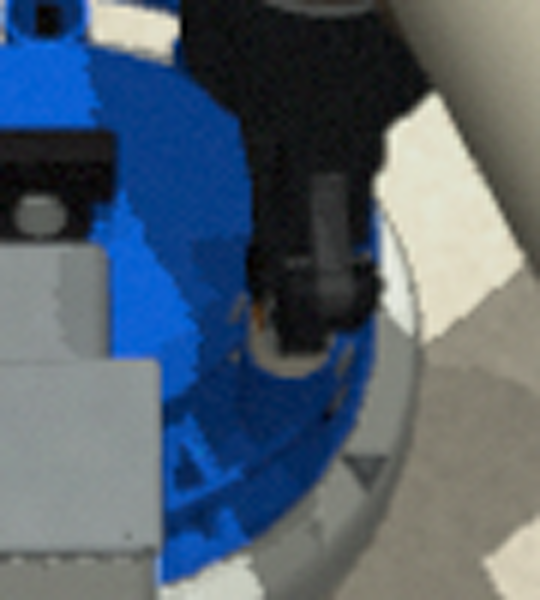

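{"op": "drive_tool", "data": {"plan": [[[0,0,0.001],0],[[0,0,0],0]]}}

```text
clock: 13.6
position: [461.8, 102.8, 142.0]
ee_rot: [-0.156, 0.988, 0.0, 0.0]
contact_force: [-1.1, -1.9, 5.4]
gripper_width: 28.1
```

{"op": "drive_tool", "data": {"plan": [[[0,0,0.001],0],[[0,0,0],0]]}}

```text
clock: 13.85
position: [461.6, 102.7, 140.8]
ee_rot: [-0.156, 0.988, 0.0, 0.0]
contact_force: [-0.9, 0.1, 5.3]
gripper_width: 28.6
```

{"op": "drive_tool", "data": {"plan": [[[0,0,0.001],0],[[0,0,0],0]]}}

```text
clock: 14.1
position: [461.8, 102.8, 140.1]
ee_rot: [-0.156, 0.988, 0.0, 0.0]
contact_force: [-0.5, -0.8, 5.3]
gripper_width: 28.5
```

{"op": "drive_tool", "data": {"plan": [[[0,0,0.001],0],[[0,0,0],0]]}}

```text
clock: 14.35
position: [461.6, 102.7, 138.8]
ee_rot: [-0.156, 0.988, 0.0, 0.0]
contact_force: [-0.4, 0.2, 5.8]
gripper_width: 28.5
```

{"op": "drive_tool", "data": {"plan": [[[0,0,0.001],0],[[0,0,0],0]]}}

```text
clock: 14.6
position: [461.8, 102.8, 138.0]
ee_rot: [-0.156, 0.988, -0.0, 0.0]
contact_force: [-0.4, -0.0, 5.2]
gripper_width: 27.9
```

{"op": "drive_tool", "data": {"plan": [[[0,0,0.001],0],[[0,0,0],0]]}}

```text
clock: 14.85
position: [461.7, 102.7, 136.9]
ee_rot: [-0.156, 0.988, -0.0, 0.0]
contact_force: [-0.8, 0.0, 5.1]
gripper_width: 28.3
```

{"op": "drive_tool", "data": {"plan": [[[0,0,0.0005],0],[[0,0,0],0]]}}

```text
clock: 15.1
position: [461.8, 102.8, 136.8]
ee_rot: [-0.156, 0.988, -0.0, 0.0]
contact_force: [-1.3, -0.4, 7.2]
gripper_width: 28.2
```

{"op": "drive_tool", "data": {"plan": [[[0,0,0.0005],0],[[0,0,0],0]]}}

```text
clock: 15.35
position: [461.9, 102.8, 136.4]
ee_rot: [-0.156, 0.988, -0.0, 0.0]
contact_force: [-0.8, 0.1, 8.3]
gripper_width: 28.0
```

{"op": "drive_tool", "data": {"plan": [[[0,0,0.0005],0],[[0,0,0],0]]}}

```text
clock: 15.6
position: [461.8, 102.8, 135.9]
ee_rot: [-0.156, 0.988, 0.0, 0.0]
contact_force: [-0.9, -0.5, 7.4]
gripper_width: 28.1
```

{"op": "drive_tool", "data": {"plan": [[[0,0,0.0005],0],[[0,0,0],0]]}}

```text
clock: 15.85
position: [461.9, 102.8, 135.6]
ee_rot: [-0.156, 0.988, 0.0, 0.0]
contact_force: [-2.3, 1.0, 8.9]
gripper_width: 28.2
```

{"op": "drive_tool", "data": {"plan": [[[0,0,0.0005],0],[[0,0,0],0]]}}

```text
clock: 16.1
position: [462.0, 102.9, 135.5]
ee_rot: [-0.157, 0.988, 0.0, 0.001]
contact_force: [-3.1, 0.2, 11.9]
gripper_width: 28.1
```

{"op": "drive_tool", "data": {"plan": [[[0,0,0.0005],0],[[0,0,0],0]]}}

```text
clock: 16.35
position: [462.1, 102.9, 135.4]
ee_rot: [-0.157, 0.988, 0.0, 0.001]
contact_force: [-3.0, 0.6, 14.6]
gripper_width: 28.1
```

{"op": "drive_tool", "data": {"plan": [[[0,0,0.0005],0],[[0,0,0],0]]}}

```text
clock: 16.6
position: [462.3, 103.0, 135.3]
ee_rot: [-0.157, 0.988, 0.0, 0.001]
contact_force: [-4.5, 0.3, 16.5]
gripper_width: 27.8
```

{"op": "drive_tool", "data": {"plan": [[[0,0,0.0005],0],[[0,0,0],0]]}}

```text
clock: 16.85
position: [462.3, 103.0, 135.1]
ee_rot: [-0.157, 0.988, 0.0, 0.001]
contact_force: [-5.6, -1.0, 18.5]
gripper_width: 28.7
```

{"op": "drive_tool", "data": {"plan": [[[0,0,-0.0005],0],[[0,0,-0.0005],0],[[0,0,0],0]]}}

```text
clock: 17.23
position: [462.1, 103.0, 135.3]
ee_rot: [-0.157, 0.988, 0.0, 0.001]
contact_force: [-3.4, -0.4, 13.6]
gripper_width: 28.1
```

{"op": "drive_tool", "data": {"plan": [[[0,0,0],0],[[0,0,0],0],[[0,0,0],0],[[0,0,0],0]], "fingers": -0.3}}

```text
clock: 17.73
position: [461.4, 102.6, 133.5]
ee_rot: [-0.156, 0.988, -0.0, -0.0]
contact_force: [1.1, -0.5, -0.7]
gripper_width: 55.3
```

```bash
python3 look.py e1
python3 - <<'E'
from h import *
d=pickle.load(open('e1.pkl','rb'))
cv2.imwrite('pics/e1.png',cv2.resize(d['side']['image'][180:300,250:350],None,fx=5,fy=5,interpolation=2)[:,:,::-1])
E
```

```text
17.825 [461.5 102.7 133.6] [[-0.951, -0.309], [-0.309, 0.951]] [ 0.1 -0.3  0.2] [ 0.56  0.27 -0.52 -0.   -0.78 -1.82] 55.67601440528283
```

View pics/e1.png

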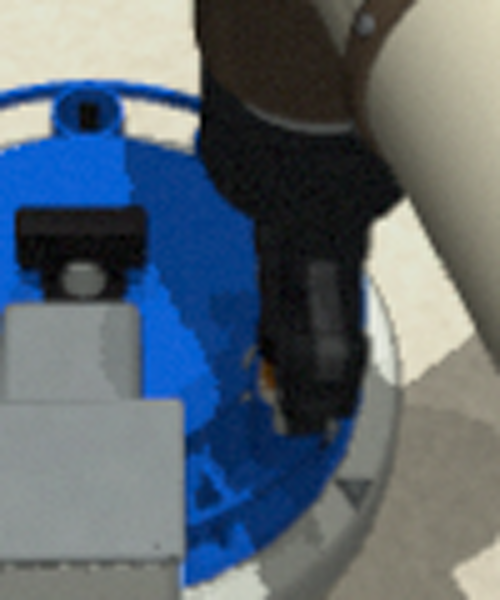

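{"op": "drive_tool", "data": {"plan": [[[0,0,-0.005],0],[[0,0,-0.02],0],[[0,0,-0.035],0],[[0,0,-0.03],0],[[0,0,-0.015],0],[[0,0,0],0]]}}

```text
clock: 18.58
position: [462.1, 103.0, 240.3]
ee_rot: [-0.156, 0.988, 0.001, 0.002]
contact_force: [-0.9, 0.7, -0.7]
gripper_width: 55.5
```

```bash
python3 look.py f1
python3 - <<'E'
from h import *
d=pickle.load(open('im0.pkl','rb'));T,S=d['top'],d['side']
im=T['image'];m=np.zeros(im.shape[:2],np.uint8);m[190:225,255:290]=(im.max(2)[190:225,255:290]<45)
m[:, :]=m
cs,_=cv2.findContours(m,0,1);c=max(cs,key=cv2.contourArea);print(cv2.minAreaRect(c),cv2.fitEllipse(c))
print(im.max(2)[196:222,262:284])
# side: knob bar front upper/lower edges
ims=S['image'];m2=(ims.max(2)<45).astype(np.uint8)
for r in range(221,242):
    q=np.where(m2[r,250:284])[0]+250; print(r,(q.min(),q.max()) if len(q) else None)
f=pickle.load(open('f1.pkl','rb'))
cv2.imwrite('pics/f1.png',cv2.resize(f['side']['image'][180:300,200:350],None,fx=5,fy=5,interpolation=2)[:,:,::-1])
E
```

```text
18.675 [461.1 102.6 238.3] [[-0.951, -0.308], [-0.308, 0.951]] [ 0.3 -0.4 -0.5] [ 0.56  0.14 -0.38 -0.   -1.05 -1.82] 55.172860763710915
((271.9615478515625, 208.1923065185547), (11.374736785888672, 17.25821876525879), 11.309932708740234) ((271.70208740234375, 208.47003173828125), (10.078717231750488, 17.136507034301758), 165.1807098388672)
[[141 141 141 140 141 141 141 140 142 141 142 141 142 141 140 140 139 140
  141 141 141 140]
 [141 142 141 142 142 143 144 145 136 140 143 142 142 142 141 142 140 140
  139 141 140 140]
 [140 140 141 142 145 132 125 124 102 117 129 130 128 127 127 140 143 141
  141 140 140 139]
 [142 142 141 139 134  92  44  22  24  52  86  94  92  92  88 120 139 141
  140 140 139 141]
 [141 142 138 131 117  65  29  30  32  17  71  95  94  95  93  90 131 142
  142 142 140 141]
 [140 141 134 129 131  79  28  30  29  17  39  89  95  96  95  90 132 141
  141 139 140 139]
 [140 141 143 131 132  84  30  33  30  29  26  82  98  99  97  92 131 142
  141 141 139 142]
 [141 142 139 132 132  96  47  34  32  29  21  49  77  98 103  97 131 142
  140 141 140 143]
 [141 141 135
[... 1618 characters left out ...]
136 135 140 142 141 140
  141 142 141 140]]
221 None
222 (np.int64(254), np.int64(277))
223 (np.int64(253), np.int64(278))
224 (np.int64(253), np.int64(278))
225 (np.int64(253), np.int64(278))
226 (np.int64(253), np.int64(278))
227 (np.int64(253), np.int64(278))
228 (np.int64(254), np.int64(278))
229 (np.int64(254), np.int64(278))
230 (np.int64(254), np.int64(278))
231 (np.int64(254), np.int64(278))
232 (np.int64(254), np.int64(278))
233 (np.int64(254), np.int64(277))
234 (np.int64(258), np.int64(274))
235 (np.int64(258), np.int64(274))
236 (np.int64(258), np.int64(274))
237 (np.int64(259), np.int64(274))
238 (np.int64(259), np.int64(274))
239 (np.int64(259), np.int64(273))
240 None
241 None
```

View pics/f1.png

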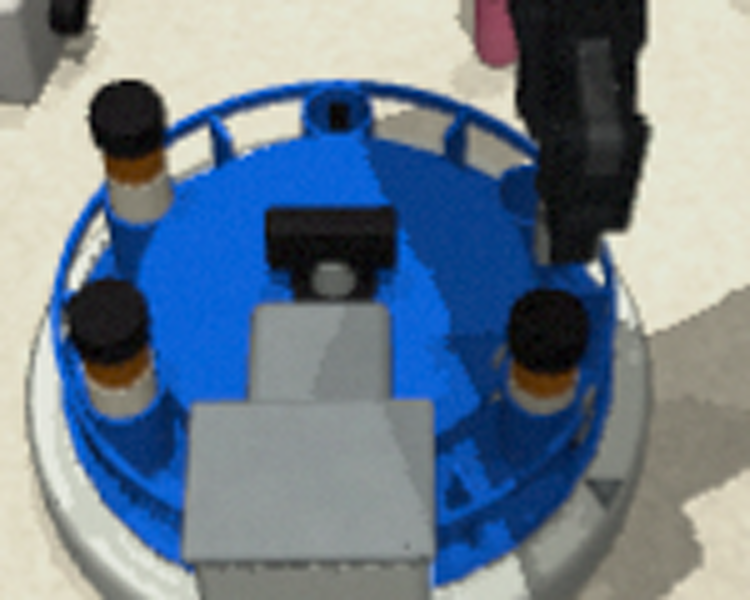

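{"op": "drive_tool", "data": {"plan": [[[-0.01,-0.007,0],0],[[-0.025,-0.018,0],0],[[-0.025,-0.018,0],0],[[-0.0119,-0.0083,0],0],[[-0.005,-0.003,0],0],[[0,0,0],5],[[0,0,0],0],[[0,0,0],0]]}}

```text
clock: 19.68
position: [551.1, 74.9, 238.9]
ee_rot: [-0.114, 0.994, 0.0, -0.0]
contact_force: [-0.5, 0.1, -0.4]
gripper_width: 55.2
```

```bash
python3 look.py g1
python3 - <<'E'
from h import *
d=pickle.load(open('im0.pkl','rb'));T,S=d['top'],d['side']
print(plane(T,(271.6,207.8),138),'cap',proj(S,(460,102,138)),proj(S,(460,102,129)))
f=pickle.load(open('g1.pkl','rb'))
m=(f['side']['image'].max(2)<50).astype(np.uint8);print(blobs(0,m,(298,232,322,262),20))
for p in((550.8,74.7),): print(proj(S,(*p,138)),proj(S,(*p,110)))
cv2.imwrite('pics/g1.png',cv2.resize(f['side']['image'][150:290,200:350],None,fx=4,fy=4,interpolation=2)[:,:,::-1])
E
```

```text
19.775 [551.2  74.9 239. ] [[-0.974, -0.226], [-0.226, 0.974]] [-0.2  0.6  0.8] [ 0.43  0.28 -0.19 -0.   -1.1  -1.77] 55.299500429775165
[551.80048675  74.44942193 138.        ] cap [309.07058905 243.1968055 ] [308.82302621 245.92741525]
[([302, 238, 16, 17, 228], [309.27, 245.94])]
[265.90127936 222.77403044] [266.38503691 231.34726221]
```

View pics/g1.png

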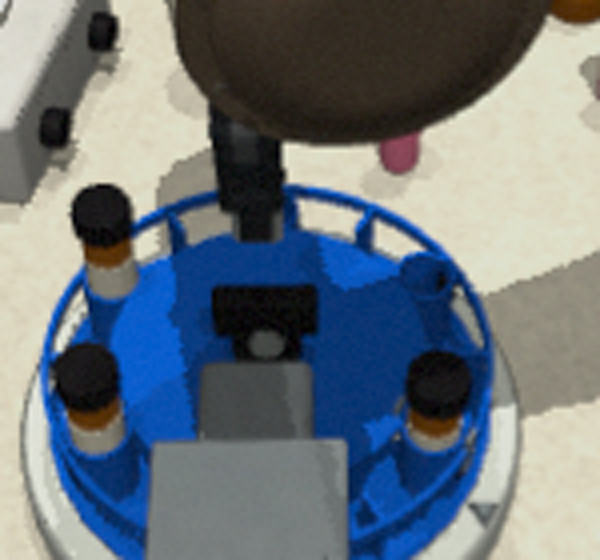

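{"op": "drive_tool", "data": {"plan": [[[0,0,0.015],0],[[0,0,0.03],0],[[0,0,0.03],0],[[0,0,0.015],0],[[0,0,0.009],0],[[0,0,0],0],[[0,0,0],0]]}}

```text
clock: 20.65
position: [552.1, 75.0, 140.8]
ee_rot: [-0.113, 0.994, 0.0, 0.001]
contact_force: [0.5, 0.1, 0.7]
gripper_width: 55.4
```

{"op": "drive_tool", "data": {"plan": [[[0,0,0],0],[[0,0,0],0],[[0,0,0],0],[[0,0,0],0],[[0,0,0],0],[[0,0,0],0]], "fingers": 1}}

```text
clock: 21.4
position: [551.6, 75.4, 140.7]
ee_rot: [-0.113, 0.994, 0.0, 0.001]
contact_force: [-2.5, 4.6, 4.5]
gripper_width: 12.6
```

```bash
python3 look.py g2
python3 - <<'E'
from h import *
f=pickle.load(open('g2.pkl','rb'))
cv2.imwrite('pics/g2.png',np.hstack([cv2.resize(f['side']['image'][180:300,200:350],None,fx=3,fy=3,interpolation=2),cv2.resize(f['top']['image'][150:270,200:320],None,fx=3,fy=3)])[:,:,::-1])
E
```

```text
21.5 [551.6  75.5 140.6] [[-0.974, -0.225], [-0.225, 0.974]] [-3.8  4.   5.8] [ 0.43  0.38 -0.32 -0.   -0.87 -1.77] 12.87607206938695
```

View pics/g2.png

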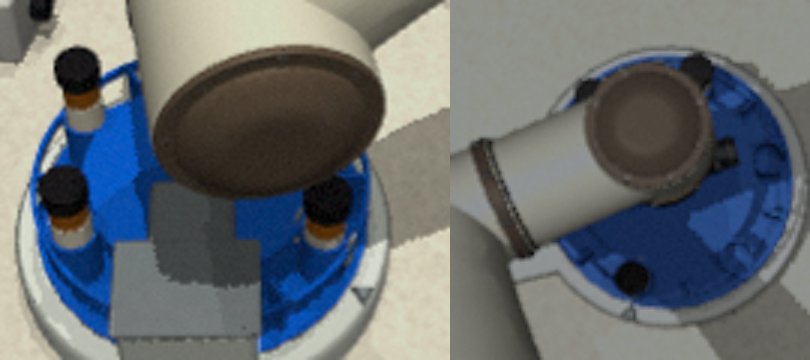

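{"op": "drive_tool", "data": {"plan": [[[0,0,0],3],[[0,0,0],6],[[0,0,0],8],[[0,0,0],8],[[0,0,0],8],[[0,0,0],8],[[0,0,0],8],[[0,0,0],6],[[0,0,0],4],[[0,0,0],1],[[0,0,0],0],[[0,0,0],0]]}}

```text
clock: 23.0
position: [551.8, 76.2, 140.7]
ee_rot: [0.398, 0.917, 0.001, 0.0]
contact_force: [-3.4, 6.4, 4.3]
gripper_width: 12.6
```

```bash
python3 look.py g3
python3 - <<'E'
from h import *
from bench import arm
print(arm.read_state()['wrist_torque'])
f=pickle.load(open('g3.pkl','rb'))
cv2.imwrite('pics/g3.png',np.hstack([cv2.resize(f['side']['image'][180:300,200:350],None,fx=3,fy=3,interpolation=2),cv2.resize(f['top']['image'][150:270,200:320],None,fx=3,fy=3)])[:,:,::-1])
E
```

```text
23.1 [551.8  76.2 140.7] [[-0.682, 0.731], [0.731, 0.682]] [-3.7  6.4  5.7] [ 0.43  0.38 -0.32 -0.   -0.87 -2.82] 12.786299098420598
[1.8853984  0.91684804 0.08987889]
```

View pics/g3.png

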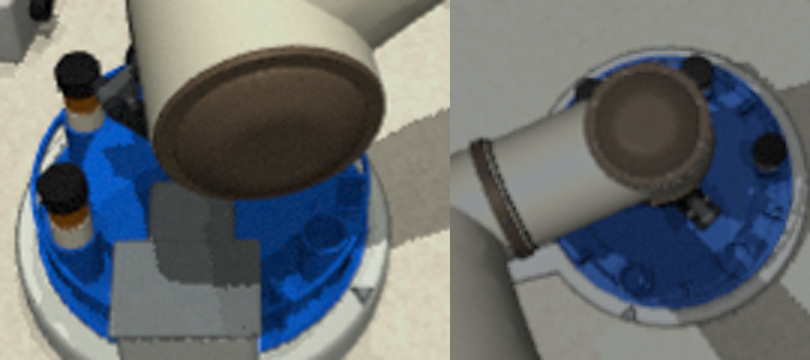

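{"op": "drive_tool", "data": {"plan": [[[0,0,0],0],[[0,0,0],0],[[0,0,0],0],[[0,0,0],0],[[0,0,0],0]], "fingers": -0.3}}

```text
clock: 23.72
position: [551.4, 74.6, 139.6]
ee_rot: [0.399, 0.917, -0.0, -0.0]
contact_force: [0.3, -0.2, -0.1]
gripper_width: 55.6
```

{"op": "drive_tool", "data": {"plan": [[[0,0,-0.01],0],[[0,0,-0.03],0],[[0,0,-0.04],0],[[0,0,-0.03],0],[[0,0,-0.03],0],[[0,0,-0.01],0],[[0,0,0],0]]}}

```text
clock: 24.6
position: [551.4, 74.9, 290.1]
ee_rot: [0.399, 0.917, 0.0, 0.0]
contact_force: [0.4, -0.2, -0.4]
gripper_width: 55.7
```

{"op": "drive_tool", "data": {"plan": [[[-0.01,-0.017,0],0],[[-0.02,-0.034,0],0],[[-0.025,-0.04,0],0],[[-0.025,-0.043,0],0],[[-0.025,-0.04,0],0],[[-0.015,-0.027,0],0],[[-0.008,-0.014,0],0],[[0,0,0],0],[[0,0,0],0],[[0,0,0],0]]}}

```text
clock: 25.85
position: [481.7, -164.6, 289.7]
ee_rot: [0.398, 0.917, 0.0, -0.0]
contact_force: [-0.8, 0.4, -0.4]
gripper_width: 55.4
```

```bash
python3 look.py h1
python3 - <<'E'
from h import *
f=pickle.load(open('h1.pkl','rb'));T=f['top'];im=T['image']
cv2.imwrite('pics/h1.png',np.hstack([cv2.resize(f['side']['image'][180:320,190:350],(457,400),interpolation=2),cv2.resize(im[155:265,225:320],(343,400))])[:,:,::-1])
cv2.imwrite('pics/h2.png',cv2.resize(im[155:265,185:325],None,fx=5,fy=5,interpolation=2)[:,:,::-1])
m=(im.max(2)<45).astype(np.uint8)
for b in blobs(0,m,(235,160,325,260)):
    p=plane(T,b[1],145);v=p[:2]-[550.9,74.7];print(b,p.round(1),np.degrees(np.arctan2(v[1],v[0])).round(1),np.hypot(*v).round(1))
cs,_=cv2.findContours(m[190:225,255:292].copy(),0,1);c=max(cs,key=cv2.contourArea);print(cv2.minAreaRect(c))
E
```

```text
25.95 [ 481.7 -164.7  289.8] [[-0.683, 0.731], [0.731, 0.683]] [ 0.4  0.7 -0.1] [-0.01  0.16 -0.22 -0.   -1.19 -2.38] 55.53181651159002
([276, 169, 12, 11, 101], [281.39, 173.81]) [641.6  49.8 145. ] -15.3 94.1
([242, 177, 11, 11, 95], [246.63, 181.93]) [618.8 141.2 145. ] 44.4 95.0
([301, 194, 11, 5, 40], [306.58, 196.18]) [583.  -17.3 145. ] -70.7 97.4
([264, 201, 13, 17, 103], [269.88, 209.18]) [547.4  78.7 145. ] 131.7 5.3
([238, 219, 7, 6, 16], [241.31, 221.94]) [512.8 152.9 145. ] 116.0 87.0
([271, 225, 5, 17, 27], [272.33, 233.81]) [482.8  71.2 145. ] -177.0 68.2
((14.881081581115723, 17.886486053466797), (8.822577476501465, 16.762895584106445), 17.10272979736328)
```

View pics/h1.png

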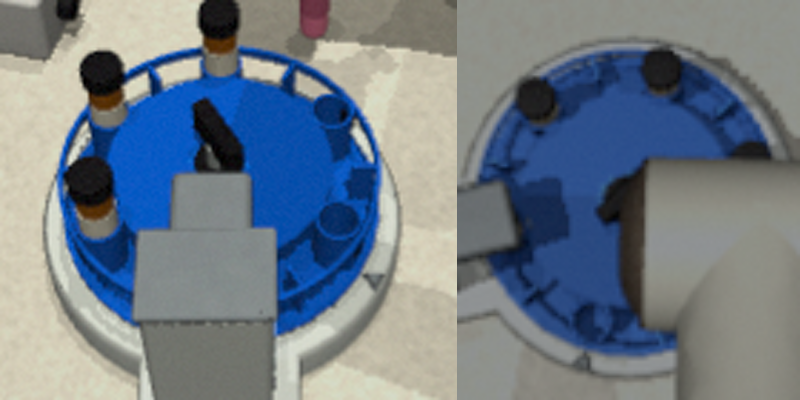

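View pics/h2.png

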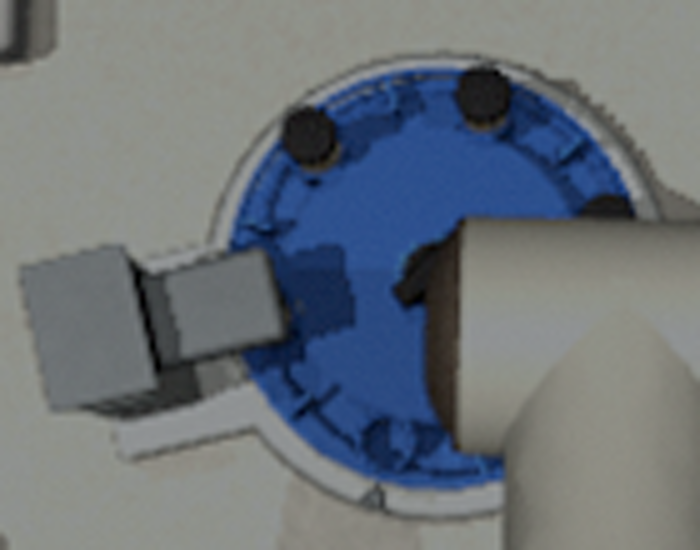

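```bash
python3 -c "
from bench import arm
print(arm.job_done())"
```

```text
the job is handed in; nothing more can be done
None
```

I put the vial into the pocket at the pointer and pressed it home. I then turned the turntable one click clockwise with the wing knob, let go, and handed the job in at about 26 s.

- **Seating:** The clips gave way at about 6–7 N. The pad's soft travel followed over the last 1–2 mm. The vial then stopped hard with its foot about 44 mm below the mouth, right at the end of the stated range. I pressed to 18.5 N in total, so the stop itself took roughly 13 N. After release, the cap in the side view sat where it should for that depth, within about half a pixel.
- **Turn:** The tool turned 60°. After letting go, the two loaded caps visible from above were back at the starting click positions, within about half a pixel. The pointer pocket is now an empty one.
- **Under the head:** I did not see the vial there directly, because the head hides it in both views. I infer it from the one-click turn and the other vials' positions.
- **End state:** The arm is well clear and the wrist force reads about zero. I did not touch any bystanders or the pink look-alikes.
- **Disagreement:** The two cameras differed by 1–3 mm on the vial and mouth positions. I corrected this with a 2 mm shift before inserting, and there was less than 1.5 N of side force while the vial went in.

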